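Fold out the inspection display's leg, stand it up and steady it

TASK

The inspection display lies face down on the service mat with its prop leg folded against its back. While it lies there, swing the leg over its spring's dead centre until it has snapped fully open; then take the display by its carry handle, raise it gently onto its rounded lower edge, and hold it upright there on the mat so that it cannot tip while a colleague plugs in the probe. Finish still gripping the handle, with the display standing upright on the mat and its leg out, and leave the other things on the bench alone.

Things in the scene. Friction and masses are not known exactly. Their poses are not given: they have to be found in the camera images.
- mat: Grey rubber service mat, 360 x 310 x 5 mm, fixed flat on the bench (it does not slide). Origin: centre of its underside, on the bench; x and y along its 360 and 310 mm sides, z up. Its top is 5 mm above the bench.
- display: Loose flat display, about 0.8 kg: dark blue housing 210 mm wide (y), 165 mm from lower to upper edge (x), 34 mm thick (z). Origin on the screen face, midway along the 165 mm. x points from the lower edge to the handle, z out of the back. It starts face down: z up, x level and roughly away from the robot. Upright: x straight up (the back then faces where the lower edge pointed).
- lower_edge (a point): Centre of the lower edge, a rubber half-round of radius 17 mm along the full width (y); at x -68, z 17 mm in the display's frame. It is 17 mm above the mat while that edge rests on it, at any angle. So the display cannot stand by itself: let go, it leans back about 15 degrees onto the open leg or falls on its face.
- handle: Carry handle, a U of 14 mm steel bar fixed to the display's upper edge. Origin: centre of its straight bar, which runs along display y (94 mm free), at x 125, z 20 mm in the display's frame, 193 mm from lower_edge; axes as the display's. 38 mm gap between bar and housing. Lying, its axis is 20 mm above the mat. The bar can turn between gripping pads as the display rises.
- leg (a joint): Angle of the prop leg on the middle of the back, a 12 x 7 mm bar, 80 mm from hinge to foot: 0 = folded, pointing to the handle; 1.57 = square out from the back; 2.09 (stop) = fully open, out and towards the lower edge. A spring pulls it either way from a dead centre at 1.05, with 2 to 3 N at the foot; past it the leg snaps open by itself.
- leg_hinge (a point): Axis of the leg's hinge (along display y), at x -15, z 50 mm in the display's frame, that is 16 mm off the back.
- leg_foot (a point): Centre of the leg's rubber foot, a cross cylinder 16 mm thick, 30 mm long along display y, free at both ends. Folded it lies at x 65, z 50 mm in the display's frame, its underside 8 mm clear of the back, which is flat and clear beside it. Held by its ends, it can turn between the pads.
- dispenser: Bystander: white square solvent dispenser with a steel pump top, 62 x 62 x 142 mm. Origin under its centre.
- driver: Bystander: grey electric screwdriver lying on the bench, 182 mm long, 36 mm thick. Origin on the bench near its middle, x to its bit.
- module_tray: Bystander: dark tray of small metal plug-in modules, 215 x 150 x 16 mm. Origin under its centre.

How it is judged:
On the way, in this order (a step that is already met when the one before it is completed fails the run):
1. the leg is past its dead centre and fully open (over 1.98 rad) while the display still lies on its face (value of joint leg above 1.98 rad and angle between display's own z axis and vertical below 0.15 rad), for 0.2 s.
2. the display stands upright on its lower edge, held by its handle (angle between display's own x axis and vertical below 0.1 rad and z of lower_edge in the frame of mat below 0.028 m and contact force between the fingers and handle above 4 N), for 0.3 s.
At the end, for the whole second after the job is handed in: The fingers grip the carry handle (more than 4 N), the display is upright within 5 degrees and still, its lower edge on the service mat (within 6 mm), the leg fully open (over 1.98 rad) (angle between display's own x axis and vertical below 0.09 rad and value of joint leg above 1.98 rad and z of lower_edge in the frame of mat below 0.028 m and x of lower_edge in the frame of mat between -0.18 and 0.18 m and y of lower_edge in the frame of mat between -0.155 and 0.155 m and contact force between the fingers and handle above 4 N and linear speed of display below 0.03 m/s); the arm keeps its last pose, push and grip.
It fails at once if the display is dropped or slammed (faster than 0.7 m/s) (linear speed of display above 0.7 m/s).
It fails at once if a bystander is moved by more than 20 mm (distance of any of dispenser, driver, module_tray from where it was at the start of the episode above 0.02 m).
It also fails if it takes over 53 s, if anything falls off the work surface, if the arm or the gripper's body presses on something with over 40 N, if the wrist force passes 120 N, or if a joint passes its speed limit or range.

ROBOT

A 7-joint arm with a two-finger parallel gripper is mounted at the origin on the work surface. World frame = base frame: x ahead of the robot, y to its left, z up, the work surface at z = 0. Lengths are in m, angles in rad, forces in N, time in s.
With the tool pointing down it reaches from about 0.425 to 0.925 m from the base axis. Payload 6.8 kg.
Tool frame: the origin (TCP) lies at the very end of the fingers, on their centre line; the grasp point (between the pads) lies 19 mm behind it; z points along the fingers, y is the line along which they close (so a half turn about z gives the same grasp; the last joint's range is limited). The gripper opens to 85 mm and grips with 20 to 120 N. Pads are 22 mm wide; open, the fingers measure 114 mm over their backs; the gripper's body (76 mm by 85 mm) begins 54 mm behind the grasp point. The pads swing forward as they close: fully open they stand 13 mm farther back than shut.
Start: joints at [-1.246, 0.477, 0.022, 1.555, -0.011, 1.109, -0.083], TCP at [0.283, 0.613, 0.231] pointing down, gripper open.
Joint ranges: [-2.96, 2.96], [-0.34, 2.1], [-1.41, 1.46], [0.24, 2.44], [-1.37, 4.51], [0.17, 1.92], [-2.96, 2.96]. Speed limits (rad/s): [2.39, 2.39, 3.14, 3.14, 3.14, 3.14, 3.14].

INTERFACE

Orientations are given as a unit quaternion [w, x, y, z].
In Python, from station import bot gives the robot as it stands.
- The arm moves only by the tool jog_arm, never from a script. Its argument "motion" is a list of rows, each a list of 7 numbers: the turn, a rotation vector about the tool's x, y, z in rad, then the shift along the tool's x, y, z in mm, then the finger opening in mm, from 0 to 85.4. A call has 1 to 10 rows; each row is the pose to reach, as a shift and turn from the pose commanded when the call began, along the tool's axes at that moment; what a row does not reach only later rows make up. A row lasts 1/8 s, in which the tool goes at most 62.5 mm and 10.7 degrees, less where a joint would pass 70% of its speed; a pose out of reach is approached as far as the arm can. A call with a gripper value outside its range is refused whole. The fingers move at their own pace and stop on an object; "grip_force" is the grip in N (left out, the last holds). Time passes only in rows, so rows that repeat a pose let the fingers close. It gives the time, the measured TCP pose, the force, the opening and the grip force at its end, in the units of the state.
- bot.get_obs(): the state, without advancing time (a new reading comes with each control period).
- bot.read_camera(name): name is "scene" or "top" or "wrist"; returns a dict with "pixels" (420x560x3 uint8, red, green, blue), "camera_matrix" (3x3 intrinsics, pixels), "T" (4x4, takes a point from camera to world coordinates); the wrist camera has in their place "tool_from_camera" (4x4, takes a point from camera to tool coordinates, whose origin is the TCP and whose axes are the flange's). Camera axes: x right, y down, z forward; pixel columns grow to the right and rows downward; lengths in m; the calibration is good to about 2 mm. A picture is of the moment at which its call begins: read the wrist's pose just before it. There is no depth.
- bot.hand_in(): hands the job in; it is judged then, once.
Trained networks look in a picture, given as the dict that the camera call returned (one of the last four; its "shot" number tells which), for a name from the list of things; names that differ only in an ending like _2 or _b are one class to them, and where a whole thing is asked for, a point or a joint stands for the part that bears it (a point fixed in the world has none). Each returns a list of dicts, best first, with "score" (0 to 1); they miss things now and then, are a little off and sometimes report something else, mostly with a low value. They report only what shows in the picture. A call takes as long as a camera call.
- bot.spot_in(thing, picture): "xy" ([column, row] in pixels, amid what is visible of it).
- bot.tip_of(thing, picture): "xy" ([column, row] in pixels: a listed point, or the origin of a listed thing).
The state is a dict: "t": time; "q": joint angles; "joint_vel": joint speeds; "joint_torque": joint torques, N m; "eef_pos": TCP position; "tool_rot": TCP orientation; "contact_force": force on the tool from outside, world axes, zero at the start; "torque": the same for the moment, N m; "gripper_width": opening from 0.0 (shut) to 1.0 (fully open); "grasp_force": force on a finger pad.
Only numpy, scipy, OpenCV 4.12 (cv2) and the standard library are available. Lean on these libraries where they do the work, as an engineer would, in place of code of your own. Each camera call takes 0.05 s, during which the arm holds its last target. There are 200 camera calls.

## Working session

There is one attempt and no reset: what is moved stays moved. The work goes in short steps, Python scripts to look and compute and a tool call to move; the robot and the scene stay as the last step left them, time stands still between calls to the robot, and variables do not carry over. Pictures are saved under pics/ and viewed, at most 13 in all, crops included, and the job is handed in when it is done.

Besides the shell and the picture viewer there is one more tool, called after "Request:" as name([rows], argument=value, ...), one row to a line, values as JSON. jog_arm: Moves the arm, as the interface text tells. Its arguments: {"type":"object","properties":{"motion":{"type":"array"},"grip_force":{"type":"number"}},"required":["motion"]}

```bash
mkdir -p pics; cat > h.py <<'E'
import numpy as np, cv2
from station import bot
from scipy.spatial.transform import Rotation as R
def ray(p,xy):
    d=np.linalg.inv(p["camera_matrix"])@[xy[0],xy[1],1.]
    return p["T"][:3,3], p["T"][:3,:3]@d
def atz(p,xy,z):
    o,d=ray(p,xy); return o+d*(z-o[2])/d[2]
def rot(o): q=o["tool_rot"]; return R.from_quat([q[1],q[2],q[3],q[0]])
def save(p,n): cv2.imwrite(f"pics/{n}.png",cv2.cvtColor(p["pixels"],cv2.COLOR_RGB2BGR))
E
python3 - <<'E'
from h import *
np.set_printoptions(precision=4,suppress=True)
o=bot.get_obs(); print(o)
zs=dict(lower_edge=.022,handle=.025,leg_hinge=.055,leg_foot=.055,mat=0,display=.005,dispenser=0,driver=0,module_tray=0)
for c in("top","scene"):
    p=bot.read_camera(c); save(p,c+"0")
    print(c,p["T"][:3,3])
    for k,z in zs.items():
        r=bot.tip_of(k,p)
        if r: print(k,r[0]["score"],np.round(r[0]["xy"],1),atz(p,r[0]["xy"],z))
E
```

```text
{'t': 0.0, 'q': array([-1.2461,  0.4778,  0.0223,  1.5564, -0.0115,  1.1093, -0.0831]), 'joint_vel': array([ 0.0015, -0.0009,  0.0001, -0.0031,  0.0024,  0.0009,  0.0002]), 'joint_torque': array([ -0.0006, -59.647 ,   1.6078, -28.1187,   0.0124,   0.0096,
         0.    ]), 'eef_pos': array([0.2829, 0.6122, 0.2303]), 'tool_rot': array([-0.0001,  0.2147,  0.9767, -0.0009]), 'contact_force': array([-0.6376,  0.485 ,  0.1356]), 'torque': array([-0.0063, -0.0383,  0.0003]), 'grasp_force': 0.0, 'gripper_width': 1.001235122420298}
top [ 0.4254 -0.0288  1.2197]
lower_edge 0.92 [279.8 239.1] [ 0.4559 -0.0041  0.022 ]
handle 0.56 [301.9 181.3] [ 0.6375 -0.0697  0.025 ]
leg_hinge 0.68 [286.7 223.9] [ 0.5012 -0.0247  0.055 ]
leg_foot 0.63 [295.4 201.2] [ 0.5706 -0.0498  0.055 ]
display 0.83 [290.2 221.8] [ 0.5112 -0.0354  0.005 ]
dispenser 0.95 [148.7 168. ] [0.6768 0.4237 0.    ]
driver 0.56 [139.5 241.2] [0.4414 0.4389 0.    ]
module_tray 0.73 [419.8 212.9] [ 0.5474 -0.4439  0.    ]
scene [0.8726 0.5329 1.0687]
lower_edge 0.88 [323.7 204. ] [ 0.4439 -0.0105  0.022 ]
handle 0.81 [249.1 216.5] [ 0.6287 -0.068   0.025 ]
leg_hinge 0.73 [302.8 197.8] [ 0.4933 -0.0345  0.055 ]
leg_foot 0.7 [268.5 202.3] [ 0.5746 -0.0642  0.055 ]
display 0.66 [293.1 216.4] [ 0.5253 -0.0251  0.005 ]
dispenser 0.92 [334.5 414.6] [0.6876 0.4291 0.    ]
driver 0.91 [426.8 359.9] [0.4519 0.4318 0.    ]
module_tray 0.95 [215.5 115.3] [ 0.5495 -0.4432  0.    ]
```

View pics/top0.png

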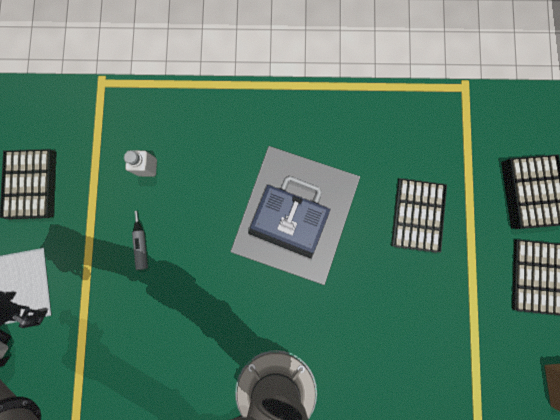

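View pics/scene0.png

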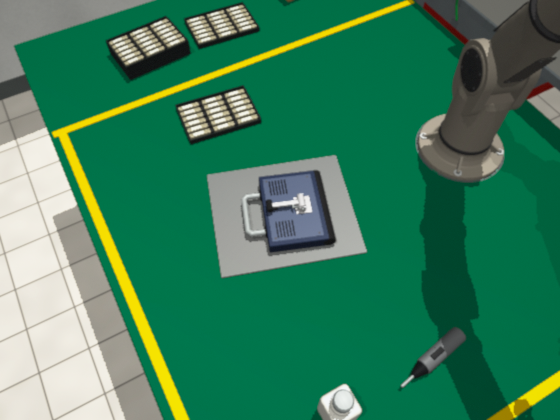

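The top view shows the display amid the mat, near (290,222), with its handle pointing up and slightly right, away from the robot. The leg foot is at about (295,201). The scene view agrees, with the handle at (249,216), and the bystanders stand well apart. Next I fit the display pose and work out the hover move.

```bash
cat >> h.py <<'E'
PTS=dict(lower_edge=(-.068,.022),handle=(.125,.025),leg_hinge=(-.015,.055),leg_foot=(.065,.055),display=(0,.005))
from scipy.optimize import least_squares
def fit(pics):
    obs=[]
    for p in pics:
        for k,(x,z) in PTS.items():
            r=bot.tip_of(k,p)
            if r and r[0]["score"]>.4: obs.append((k,x,atz(p,r[0]["xy"],z)[:2]))
    f=lambda v:np.concatenate([v[:2]+x*np.array([np.cos(v[2]),np.sin(v[2])])-w for _,x,w in obs])
    s=least_squares(f,[.51,-.03,-.33],loss="soft_l1",f_scale=.004)
    return s.x,[(k,np.round(e*1000,1)) for (k,_,_),e in zip(obs,f(s.x).reshape(-1,2))]
def go(pos,yaw_y):
    "target TCP pos, tool down, tool y at world angle yaw_y -> turn, shift(mm)"
    o=bot.get_obs(); r=rot(o)
    y=np.array([np.cos(yaw_y),np.sin(yaw_y),0]); z=np.array([0,0,-1.]); x=np.cross(y,z)
    t=R.from_matrix(np.c_[x,y,z])
    print("turn",np.round((r.inv()*t).as_rotvec(),4),"shift",np.round(r.inv().apply(np.array(pos)-o["eef_pos"])*1000,1))
def wrist():
    o=bot.get_obs(); p=bot.read_camera("wrist"); T=np.eye(4); T[:3,:3]=rot(o).as_matrix(); T[:3,3]=o["eef_pos"]
    p["T"]=T@p["tool_from_camera"]; return p
E
python3 - <<'E'
from h import *
v,e=fit([bot.read_camera("top"),bot.read_camera("scene")]); print(v,e)
u=np.array([np.cos(v[2]),np.sin(v[2])]); f=v[:2]+.065*u; print(f)
go([*f,.2],v[2]+np.pi/2)
p=wrist(); print(p["tool_from_camera"])
E
```

```text
[ 0.51469215 -0.03234154 -0.34182605] [('lower_edge', array([-5.1,  1.4])), ('handle', array([ 7. , -2.5])), ('leg_hinge', array([-3.5, -6.9])), ('leg_foot', array([-1.4, -3.2])), ('display', array([ 2.4, 10. ])), ('lower_edge', array([ 4.5, -1.3])), ('handle', array([0.7, 1.6])), ('leg_hinge', array([-1.9,  2.3])), ('leg_foot', array([-0.3,  0.9]))]
[ 0.57593152 -0.05413006]
turn [-0.    -0.    -0.091] shift [-545.6 -482.6   31.3]
[[ 9.06494005e-05 -9.44339241e-01 -3.28973236e-01  8.58346960e-02]
 [ 9.99999995e-01  9.67268125e-05 -2.10814889e-06 -2.02934918e-04]
 [ 3.38113403e-05 -3.28973235e-01  9.44339245e-01 -1.42165002e-01]
 [ 0.00000000e+00  0.00000000e+00  0.00000000e+00  1.00000000e+00]]
```

Request:
jog_arm([
  [0,0,-0.02,-45,-40,3,85],
  [0,0,-0.04,-90,-80,6,85],
  [0,0,-0.06,-135,-120,8,85],
  [0,0,-0.08,-180,-160,10,85],
  [0,0,-0.09,-225,-200,10,80],
  [0,0,-0.09,-270,-240,10,70],
  [0,0,-0.09,-315,-280,10,60],
  [0,0,-0.09,-360,-320,10,50],
  [0,0,-0.09,-405,-360,10,50],
  [0,0,-0.09,-450,-400,10,50],
], grip_force=25)

```text
t: 2.9
eef_pos: [0.5245, 0.0592, 0.2217]
tool_rot: [0.0, 0.17, 0.985, 0.0]
contact_force: [0.7, 0.5, -0.4]
gripper_width: 0.581
grasp_force: 0.0
```

Request:
jog_arm([
  [0,0,0,-45,-40,5,50],
  [0,0,0,-95,-80,20,50],
  [0,0,0,-95,-82,30,50],
  [0,0,0,-95,-82,30,50],
])

```text
t: 3.4
eef_pos: [0.5849, -0.0482, 0.1902]
tool_rot: [-0.001, 0.171, 0.985, -0.0]
contact_force: [0.1, 0.5, -0.6]
gripper_width: 0.585
grasp_force: 0.0
```

```bash
python3 - <<'E'
from h import *
p=wrist(); save(p,"w1"); o=bot.get_obs(); print(o["eef_pos"],o["tool_rot"],o["gripper_width"],o["q"])
v,e=fit([p]); print(v,e)
E
```

```text
[ 0.58514659 -0.04703064  0.1909115 ] [-7.32674786e-04  1.70072364e-01  9.85431273e-01  2.44364018e-04] 0.5848019802331235 [-0.26718888  0.3845931   0.31020895  1.82873668 -0.14201464  0.95115004
  1.33363614]
[ 0.51533522 -0.03152508 -0.36944732] [('lower_edge', array([-1.8,  1.4])), ('handle', array([ 0.4, -0.9])), ('leg_hinge', array([ 1.3, -2.5])), ('leg_foot', array([0. , 1.8]))]
```

View pics/w1.png

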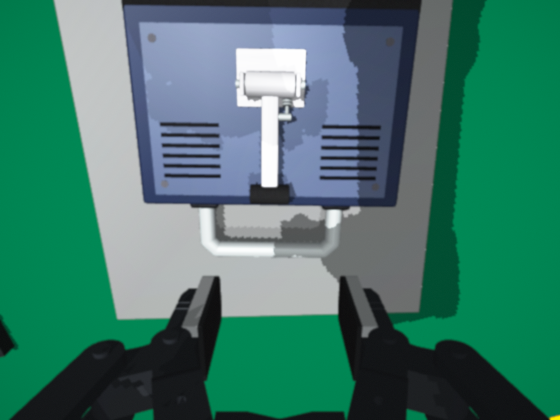

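The wrist view shows the folded leg with its black foot at about (270,193). The handle bar is at (270,248), and the housing lies nearly square to the tool. I go above the foot.

```bash
python3 - <<'E'
from h import *
p=wrist(); print(atz(p,(270,191),.055), atz(p,(270,85),.055), [atz(p,(c,249),.025) for c in(222,320)])
v,e=fit([p]); v[2]=(v[2]*2-.358)/3; print(v,e)
f=v[:2]+.065*np.array([np.cos(v[2]),np.sin(v[2])]); print(f)
go([*f,.08],v[2]+np.pi/2)
E
```

```text
[ 0.57676229 -0.05135857  0.055     ] [ 0.50404589 -0.02490017  0.055     ] [array([ 0.62103829, -0.11428255,  0.025     ]), array([ 0.65062224, -0.03094226,  0.025     ])]
[ 0.51391826 -0.03019221 -0.36992853] [('lower_edge', array([-2.7,  3.1])), ('handle', array([-0.6,  0.2])), ('leg_hinge', array([-0.8, -0.4])), ('leg_foot', array([-0.4,  1.7])), ('display', array([ 63.1, -23.5]))]
[ 0.57452122 -0.05369288]
turn [0.0001 0.0001 0.0273] shift [  8.7  -9.1 111.4]
```

Request:
jog_arm([
  [0,0,0.01,4,-4,50,50],
  [0,0,0.015,8,-8,95,50],
  [0,0,0.015,8,-8,111,50],
  [0,0,0.015,8,-8,111,50],
])

```text
t: 4.5
eef_pos: [0.5755, -0.0531, 0.08]
tool_rot: [-0.001, 0.178, 0.984, -0.0]
contact_force: [-0.3, -0.7, 0.9]
gripper_width: 0.581
grasp_force: 0.0
```

```bash
python3 - <<'E'
from h import *
p=wrist(); save(p,"w2"); o=bot.get_obs(); print(o["eef_pos"],o["tool_rot"],o["contact_force"])
for k in("leg_foot","leg_hinge"):
  for r in bot.tip_of(k,p)[:2]: print(k,r["score"],r["xy"],atz(p,r["xy"],.055))
E
```

```text
[ 0.57650609 -0.05312565  0.08115991] [5.89614008e-04 1.77951296e-01 9.84039115e-01 9.13849562e-05] [ 0.74290482  0.0499151  -0.13090495]
leg_foot 0.79 [277.0, 266.7] [ 0.57532199 -0.05439431  0.055     ]
leg_hinge 0.59 [280.7, 97.3] [ 0.50063702 -0.02462265  0.055     ]
```

View pics/w2.png

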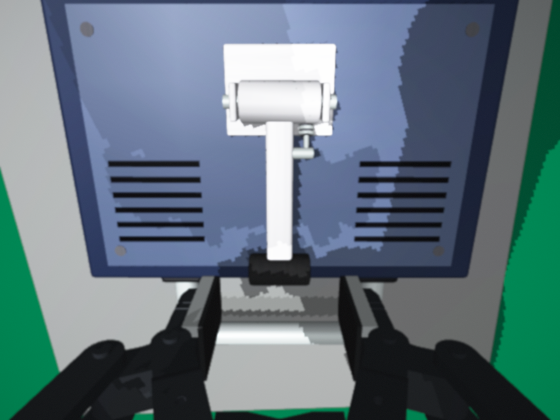

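The foot is centred between the fingers at (279,268), with the leg straight in the image. Descend and close.

Request:
jog_arm([
  [0,0,0,0,0,20,50],
  [0,0,0,0,0,38,50],
  [0,0,0,0,0,38,50],
  [0,0,0,0,0,38,40],
  [0,0,0,0,0,38,30],
  [0,0,0,0,0,38,20],
  [0,0,0,0,0,38,15],
  [0,0,0,0,0,38,15],
], grip_force=25)

```text
t: 5.65
eef_pos: [0.5761, -0.0534, 0.043]
tool_rot: [0.001, 0.178, 0.984, 0.0]
contact_force: [-0.6, -0.6, 5.4]
gripper_width: 0.345
grasp_force: 27.7
```

Request:
jog_arm([
  [0,0,0,1,0,-12,15],
  [0,0,0,3.6,0,-23.6,15],
  [0,0,0,8,0,-34.8,15],
  [0,0,0,14,0,-45.2,15],
  [0,0,0,21.5,0,-54.5,15],
  [0,0,0,30.3,0,-62.7,15],
  [0,0,0,40.2,0,-69.4,15],
  [0,0,0,51,0,-74.6,15],
  [0,0,0,62.5,0,-78,15],
  [0,0,0,74.3,0,-79.8,15],
])

```text
t: 6.9
eef_pos: [0.5064, -0.0273, 0.1232]
tool_rot: [0.001, 0.178, 0.984, 0.0]
contact_force: [1.4, -1.8, 2.7]
gripper_width: 0.341
grasp_force: 24.5
```

Request:
jog_arm([
  [0,0,0,12,0,0,15],
  [0,0,0,24,0,2,15],
  [0,0,0,31.5,0,4,15],
  [0,0,0,31.5,0,4,60],
  [0,0,0,31.5,0,4,60],
  [0,0,0,31.5,0,4,60],
  [0,0,0,31.5,0,-40,60],
  [0,0,0,0,0,-80,60],
  [0,0,0,0,0,-80,60],
])

```text
t: 8.02
eef_pos: [0.5099, -0.0277, 0.2053]
tool_rot: [0.004, 0.179, 0.984, 0.001]
contact_force: [0.1, -0.0, -1.1]
gripper_width: 0.702
grasp_force: 0.0
```

```bash
python3 - <<'E'
from h import *
o=bot.get_obs(); print(o["eef_pos"],o["q"])
p=wrist(); q=bot.read_camera("top"); s=bot.read_camera("scene"); 
cv2.imwrite("pics/c3.png",cv2.cvtColor(np.hstack([cv2.resize(p["pixels"],(400,300)),cv2.resize(s["pixels"][130:280,180:380],(400,300))]),cv2.COLOR_RGB2BGR))
del PTS["leg_foot"]
for P in ([p],[q,s]): print(fit(P))
E
```

```text
[ 0.50989266 -0.02773017  0.20526181] [-0.35408217  0.23539181  0.3350065   1.99524885 -0.09687644  0.91815433
  1.24239047]
(array([ 0.51516774, -0.0303719 , -0.3820667 ]), [('lower_edge', array([-1.3,  4.6])), ('handle', array([1.4, 0.7])), ('leg_hinge', array([ 2.4, -2.2])), ('display', array([-2.5, -2.1]))])
(array([ 0.51434619, -0.02910594, -0.37111823]), [('handle', array([-0.8,  3.5])), ('lower_edge', array([ 6.4, -1.9])), ('handle', array([-11.2,  -1.1])), ('leg_hinge', array([ 5.7, -0.8])), ('display', array([-2.5,  0.9]))])
```

View pics/c3.png

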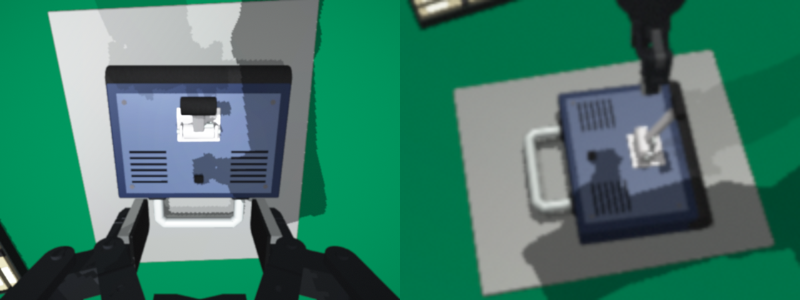

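The leg is fully open in both views: the foot appears above the hinge at (197,105) on the left, with the leg pointing toward the lower edge on the right. The display hasn't moved. Next I turn the tool by 90° over the handle.

```bash
python3 - <<'E'
from h import *
v=np.array([.5148,-.030,-.365]);f=v[:2]+.125*np.array([np.cos(v[2]),np.sin(v[2])]); print(f)
go([*f,.11],v[2])
E
```

```text
[ 0.63156547 -0.07461866]
turn [-0.000e+00 -1.000e-04  1.578e+00] shift [-134.4   -0.6   92.1]
```

Request:
jog_arm([
  [0,0,0.17,-20,0,5,60],
  [0,0,0.35,-40,0,10,55],
  [0,0,0.53,-60,0,15,50],
  [0,0,0.7,-80,0,20,45],
  [0,0,0.88,-100,0,30,40],
  [0,0,1.05,-120,0,40,38],
  [0,0,1.23,-134,0,55,38],
  [0,0,1.41,-134,0,70,38],
  [0,0,1.575,-134,0,92,38],
  [0,0,1.575,-134,0,92,38],
])

```text
t: 10.02
eef_pos: [0.6302, -0.0734, 0.1084]
tool_rot: [-0.001, 0.822, 0.569, -0.002]
contact_force: [0.0, 0.6, 0.2]
gripper_width: 0.447
grasp_force: 0.0
```

```bash
python3 - <<'E'
from h import *
for _ in range(3): p=wrist()
save(p,"w4"); o=bot.get_obs(); print(o["eef_pos"],o["tool_rot"],o["gripper_width"],o["q"])
for r in bot.tip_of("handle",p)[:2]: print(r["score"],r["xy"],atz(p,r["xy"],.025))
E
```

```text
[ 0.63198005 -0.07416053  0.11097825] [3.48248815e-04 8.22036856e-01 5.69433994e-01 4.61763251e-04] 0.4451166236656008 [-0.42251004  0.62213412  0.62591436  1.78621659 -0.45835685  0.88160018
  0.05307436]
0.91 [280.3, 218.3] [ 0.63219494 -0.07175615  0.025     ]
```

View pics/w4.png

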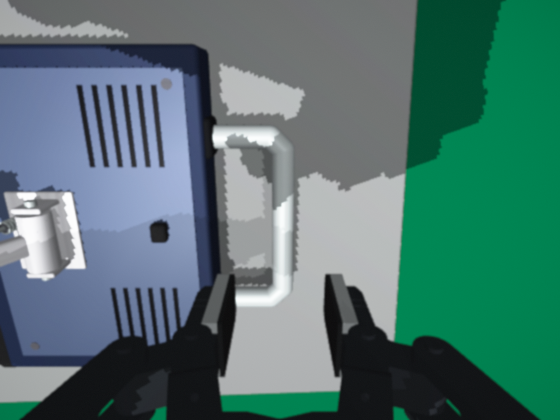

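The bar is at column ~283 with its middle at row ~216, parallel to the pads and between them. Descend.

Request:
jog_arm([
  [0,0,0,1,1,35,38],
  [0,0,0,1,1,65,38],
  [0,0,0,1,1,85,38],
  [0,0,0,1,1,95,38],
  [0,0,0,1,1,103,38],
  [0,0,0,1,1,103,38],
])

```text
t: 10.98
eef_pos: [0.6328, -0.0735, 0.0072]
tool_rot: [0.0, 0.823, 0.568, 0.0]
contact_force: [-0.4, 0.0, 0.0]
gripper_width: 0.443
grasp_force: 0.0
```

Request:
jog_arm([
  [0,0,0,0,0,0,28],
  [0,0,0,0,0,0,18],
  [0,0,0,0,0,0,5],
  [0,0,0,0,0,0,5],
  [0,0,0,0,0,0,5],
  [0,0,0,0,0,0,5],
], grip_force=50)

```text
t: 11.72
eef_pos: [0.6334, -0.0735, 0.0078]
tool_rot: [0.0, 0.823, 0.568, 0.001]
contact_force: [0.2, -0.1, 6.4]
gripper_width: 0.144
grasp_force: 49.0
```

Request:
jog_arm([
  [0,0,0,0,5,-1,5],
  [0,0,0,0,13,-1,5],
  [0,0,0,0,21,-1,5],
  [0,0,0,0,29,-1,5],
  [0,0,0,0,37,-1,5],
  [0,0,0,0,45,-1,5],
  [0,0,0,0,52,-1,5],
  [0,0,0,0,58,-1,5],
  [0,0,0,0,60,-1,5],
  [0,0,0,0,60,-1,5],
])

```text
t: 12.98
eef_pos: [0.6844, -0.0929, 0.0071]
tool_rot: [-0.004, 0.823, 0.568, -0.003]
contact_force: [-11.8, 5.1, 9.5]
gripper_width: 0.146
grasp_force: 49.6
```

```bash
python3 - <<'E'
from h import *
PTS["handle"]=(.125,.025); del PTS["leg_foot"]
print(fit([bot.read_camera("top"),bot.read_camera("scene")]))
print(bot.get_obs()["eef_pos"])
t=np.radians([0,10,20,30,40,50,60,70,80,90]); a=t+np.arctan2(3,193)
print(np.round(np.c_[193*(np.cos(a)-1)-17*t, -193*(np.sin(a)-np.sin(a[0]))],1))
E
```

```text
(array([ 0.56294354, -0.04618456, -0.24941495]), [('handle', array([120.1, -28.4])), ('display', array([-1.5,  5.7])), ('lower_edge', array([ 4.5, -0.2])), ('handle', array([-1.6,  7.9])), ('leg_hinge', array([-0.6, -0.2])), ('display', array([-6.8, -3. ]))])
[ 0.68445565 -0.09286031  0.00717356]
[[  -0.    -0. ]
 [  -6.4  -33.5]
 [ -18.6  -65.8]
 [ -36.3  -96.1]
 [ -59.  -123.3]
 [ -86.1 -146.8]
 [-116.9 -165.6]
 [-150.6 -179.4]
 [-186.2 -187.6]
 [-222.7 -190. ]]
```

Request:
jog_arm([
  [0,0,0,0,-2.5,-17,5],
  [0,0,0,0,-6.5,-33.5,5],
  [0,0,0,0,-12,-50,5],
  [0,0,0,0,-18.6,-66,5],
  [0,0,0,0,-27,-81,5],
  [0,0,0,0,-36,-96,5],
  [0,0,0,0,-47,-110,5],
  [0,0,0,0,-59,-123,5],
  [0,0,0,0,-72,-135.5,5],
  [0,0,0,0,-72,-135.5,5],
])

```text
t: 14.72
eef_pos: [0.6231, -0.0696, 0.1461]
tool_rot: [0.002, 0.823, 0.568, 0.002]
contact_force: [6.4, -2.5, 1.4]
gripper_width: 0.142
grasp_force: 49.8
```

```bash
python3 - <<'E'
from h import *
o=bot.get_obs(); print(o["eef_pos"],o["contact_force"],o["q"])
a=bot.read_camera("scene"); b=bot.read_camera("top")
cv2.imwrite("pics/c5.png",cv2.cvtColor(np.hstack([cv2.resize(a["pixels"][80:300,150:410],(400,338)),cv2.resize(b["pixels"][130:295,220:415],(400,338))]),cv2.COLOR_RGB2BGR))
for k in("lower_edge","handle","leg_foot"):
  for p in(a,b):
    for r in bot.tip_of(k,p)[:1]: print(k,r["score"],r["xy"],atz(p,r["xy"],.022))
E
```

```text
[ 0.62307712 -0.06964873  0.1461376 ] [ 6.44432402 -2.53236848  1.43657836] [-0.46023854  0.56396122  0.65975874  1.79138049 -0.42276967  0.92544655
  0.02032482]
lower_edge 0.83 [307.0, 206.7] [ 0.48542426 -0.02416486  0.022     ]
handle 0.58 [251.3, 183.1] [ 0.57581616 -0.15889054  0.022     ]
leg_foot 0.79 [328.6, 186.6] [ 0.40402106 -0.05056959  0.022     ]
```

View pics/c5.png

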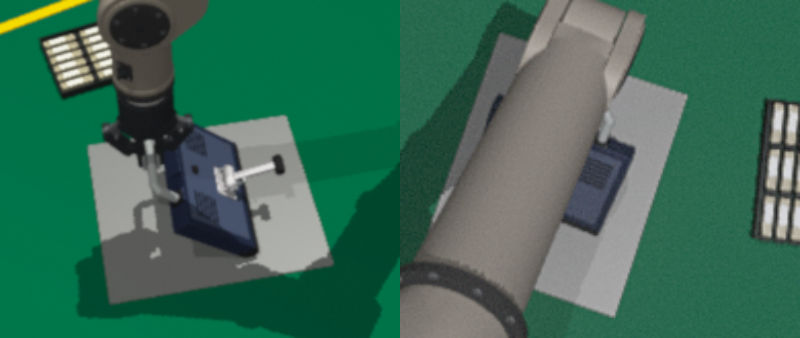

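The display is about half raised, with its lower edge on the mat at about (225,250) in the left crop. The leg stands out from the back, and nothing else is near. Continue to about 75°.

Request:
jog_arm([
  [0,0,0,0,-14,-11,5],
  [0,0,0,0,-29,-21,5],
  [0,0,0,0,-45,-30,5],
  [0,0,0,0,-61,-37.5,5],
  [0,0,0,0,-78.5,-44,5],
  [0,0,0,0,-96,-48.5,5],
  [0,0,0,0,-96,-48.5,5],
  [0,0,0,0,-96,-48.5,5],
])

```text
t: 16.12
eef_pos: [0.5363, -0.0367, 0.196]
tool_rot: [0.003, 0.823, 0.568, 0.004]
contact_force: [4.7, -3.4, 18.1]
gripper_width: 0.141
grasp_force: 53.7
```

```bash
python3 - <<'E'
from h import *
o=bot.get_obs(); e=o["eef_pos"]; b=e+[0,0,.018]; print(e,o["contact_force"],o["q"],"bar angle",np.degrees(np.arcsin(min(1,(b[2]-.022)/.193))))
a=bot.read_camera("scene"); save(a,"s6")
for k in("lower_edge","display","leg_hinge"):
    for r in bot.tip_of(k,a)[:1]: print(k,r["score"],r["xy"],atz(a,r["xy"],.022))
E
```

```text
[ 0.53631019 -0.03674192  0.1959834 ] [ 4.6935354 -3.4102321 18.1176368] [-0.64511823  0.34891886  0.7454805   1.96605473 -0.29469022  0.92490294
 -0.11508158] bar angle 84.11665996313727
display 0.7 [292.6, 198.1] [ 0.50441711 -0.06490701  0.022     ]
```

```bash
python3 - <<'E'
import cv2
i=cv2.imread("pics/s6.png")[100:270,200:400]; cv2.imwrite("pics/s6c.png",cv2.resize(i,(700,595),interpolation=cv2.INTER_CUBIC))
E
```

```text
(no output)
```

View pics/s6c.png

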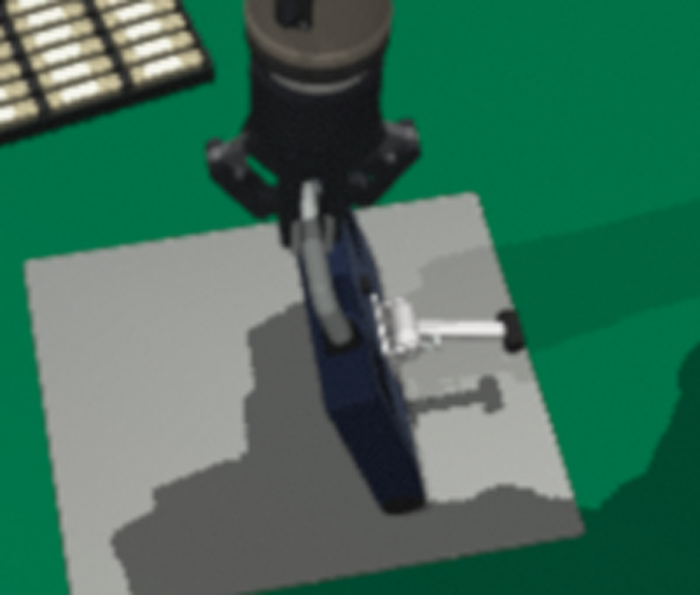

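```bash
python3 - <<'E'
from h import *
o=bot.get_obs(); e=o["eef_pos"]; u=rot(o).apply([0,1,0]); print(u)
a=bot.read_camera("scene")
for c,z in (((403,503),.018),((385,508),.010),((424,500),.015)):
    w=atz(a,(200+c[0]/3.5,100+c[1]/3.5),z); print(w,"u",(w-e)@u*1000,"perp",np.cross(u,w-e)[2])
E
```

```text
[ 0.93483182 -0.35494772  0.01007852]
[0.52151611 0.0759841  0.018     ] u -55.870045166695775 perp 0.10009694015275775
[0.53196649 0.06978363 0.01      ] u -43.98047913754746 perp 0.09800988060664616
[0.50640329 0.07978005 0.015     ] u -71.3755903539317 perp 0.09828125361815507
```

The display leans about 10–16° short of upright, its lower edge on the mat with the near end at (403,503) in the crop. The tool is pressing down with 18 N, so I ease up while bringing it further upright.

Request:
jog_arm([
  [0,0,0,0,0,-3,5],
  [0,0,0,0,0,-6,5],
  [0,0,0,0,-8,-7,5],
  [0,0,0,0,-16,-8,5],
  [0,0,0,0,-16,-8,5],
])

```text
t: 17.0
eef_pos: [0.5148, -0.0288, 0.1993]
tool_rot: [-0.001, 0.823, 0.569, -0.001]
contact_force: [-0.6, -0.3, -8.0]
gripper_width: 0.139
grasp_force: 50.9
```

```bash
cat > m.py <<'E'
from h import *
import sys
o=bot.get_obs(); e=o["eef_pos"]; print(e,o["contact_force"],o["torque"],o["grasp_force"])
a=bot.read_camera("scene"); save(a,sys.argv[1])
i=a["pixels"][100:270,200:400,::-1]; cv2.imwrite(f"pics/{sys.argv[1]}c.png",cv2.resize(i,(700,595),interpolation=cv2.INTER_CUBIC))
for k in("handle","lower_edge","leg_hinge","leg_foot","display"):
    for r in bot.tip_of(k,a)[:1]: print(k,r["score"],r["xy"])
E
python3 m.py s7
```

```text
[ 0.51483906 -0.02882118  0.19928526] [-0.55973066 -0.32520279 -8.0273736 ] [-0.06046494 -0.32326543  0.07280951] 50.90972900390625
handle 0.71 [299.3, 163.9]
lower_edge 0.77 [320.7, 204.2]
leg_hinge 0.74 [324.8, 190.7]
leg_foot 0.74 [356.2, 190.9]
display 0.71 [302.4, 196.5]
```

View pics/s7c.png

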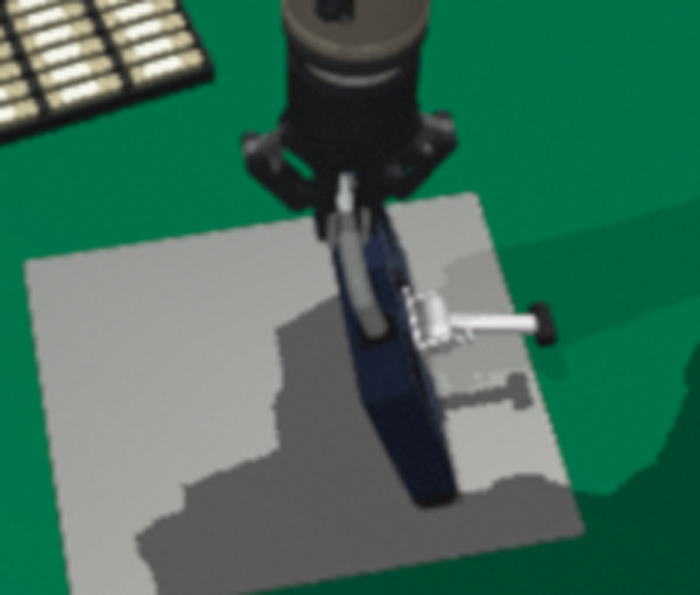

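```bash
cat > t.py <<'E'
from h import *
def tilt(near, pics=("scene",), hfix=None):
    """near: crop px of near lower-edge end centre. pose: bar at TCP+h up; lean th = deg short of upright"""
    o=bot.get_obs(); e=o["eef_pos"]; u=rot(o).apply([0,1,0]); u[2]=0; u/=np.linalg.norm(u)
    L=dict(handle=(125,0,20),lower_edge=(-68,0,17),leg_hinge=(-15,0,50),leg_foot=(-55,0,119.3))
    a=bot.read_camera("scene"); ob=[]
    for k in L:
        r=bot.tip_of(k,a)
        if r: ob.append((k,np.array(L[k])/1000,np.array(r[0]["xy"])))
    if near is not None: ob.append(("near",np.array([-.075,.105,.017]),np.array([200+near[0]/3.5,100+near[1]/3.5])))
    W=np.linalg.inv(a["T"])
    def f(v):
        th,h,dy,du,psi=v; c,s=np.cos(psi),np.sin(psi); U=np.array([c*u[0]-s*u[1],s*u[0]+c*u[1],0])
        X=np.sin(th)*U+np.cos(th)*np.array([0,0,1.]); Z=-np.cos(th)*U+np.sin(th)*np.array([0,0,1.]); Y=np.cross(Z,X)
        B=np.c_[X,Y,Z]; bar=e+[0,0,h]+Y*dy+u*du; out=[]
        for k,l,xy in ob:
            q=W@np.r_[bar+B@(l-[.125,0,.02]),1]; m=a["camera_matrix"]@q[:3]; out+=list(m[:2]/m[2]-xy)
        return np.r_[out,(h-.015)/.003,dy/.004,du/.003,psi/.03]
    s=least_squares(f,[.2,.015,0,0,0],loss="soft_l1",f_scale=2)
    th,h=s.x[:2]; cov=np.linalg.inv(s.jac.T@s.jac)
    print("lean deg %.1f +- %.1f h %.1f dy %.1f du %.1f psi %.3f edge z %.1f"%(np.degrees(th),np.degrees(cov[0,0]**.5),h*1e3,s.x[2]*1e3,s.x[3]*1e3,s.x[4],(e[2]+h-.193*np.cos(th-.0155))*1e3))
    print([(k[0],np.round(x,1)) for k,x in zip(ob,s.fun[:2*len(ob)].reshape(-1,2))])
E
python3 -c "
from t import *
tilt((437,488)); tilt(None)"
```

```text
lean deg 14.4 +- 1.0 h 14.4 dy -1.0 du -6.6 psi 0.032 edge z 26.8
[('handle', array([ -1.9, -32.9])), ('lower_edge', array([0.2, 1.3])), ('leg_hinge', array([-0.5,  0.6])), ('leg_foot', array([ 0.7, -1.1])), ('near', array([0. , 3.4]))]
lean deg 15.9 +- 0.8 h 15.0 dy 1.1 du -3.2 psi 0.002 edge z 28.6
[('handle', array([-0.4,  0.7])), ('lower_edge', array([-0.3, -0.5])), ('leg_hinge', array([-1.5, -0.6])), ('leg_foot', array([1.4, 0.3]))]
```

The handle moved back but the display lifted slightly off the mat instead of turning: fz is −8 N and it still leans about 15°. I lower it back into contact, then finish the arc with a little down pressure.

Request:
jog_arm([
  [0,0,0,0,0,4,5],
  [0,0,0,0,0,9,5],
  [0,0,0,0,-5,8,5],
  [0,0,0,0,-11,7,5],
  [0,0,0,0,-16,6,5],
  [0,0,0,0,-22,5,5],
  [0,0,0,0,-32,4,5],
  [0,0,0,0,-43,3.5,5],
  [0,0,0,0,-43,3.5,5],
])

```text
t: 18.92
eef_pos: [0.4818, -0.016, 0.2012]
tool_rot: [0.003, 0.823, 0.568, 0.005]
contact_force: [-0.8, -5.8, 24.8]
gripper_width: 0.14
grasp_force: 56.2
```

```bash
python3 m.py s8; python3 -c "
from t import *
tilt(None)"
```

```text
[ 0.48175167 -0.01601573  0.20117012] [-0.76062668 -5.80959437 24.81055624] [-1.1425787   0.07338101  0.07555543] 56.23229205608368
handle 0.87 [313.1, 162.5]
lower_edge 0.86 [317.5, 206.6]
leg_hinge 0.53 [330.7, 194.6]
leg_foot 0.48 [353.0, 196.4]
display 0.78 [309.7, 195.6]
lean deg 5.7 +- 0.8 h 13.9 dy 1.2 du -0.5 psi 0.020 edge z 22.7
[('handle', array([-0.4, -0.6])), ('lower_edge', array([-1.7,  0.5])), ('leg_hinge', array([ 0.2, -0.4])), ('leg_foot', array([1.7, 0.3]))]
```

View pics/s8c.png

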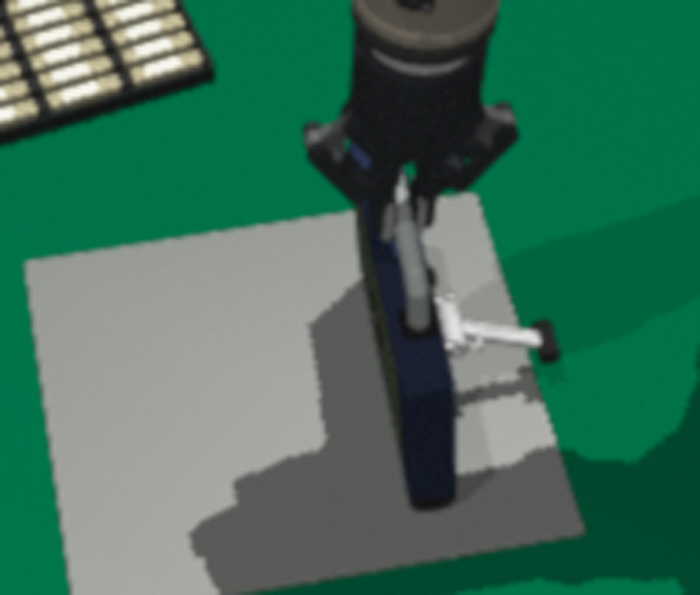

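Lean is down to about 6°, with the lower edge on the mat (near end at (432,495)) and the leg out. I move back the last 19 mm and ease the pressure.

Request:
jog_arm([
  [0,0,0,0,-5,-1,5],
  [0,0,0,0,-10,-2,5],
  [0,0,0,0,-15,-3,5],
  [0,0,0,0,-19,-4,5],
  [0,0,0,0,-19,-5,5],
  [0,0,0,0,-19,-5,5],
  [0,0,0,0,-19,-5,5],
])

```text
t: 20.35
eef_pos: [0.4598, -0.0077, 0.2022]
tool_rot: [0.0, 0.823, 0.568, 0.001]
contact_force: [0.6, -1.2, 5.9]
gripper_width: 0.139
grasp_force: 53.8
```

```bash
python3 m.py s9; python3 -c "
from t import *
tilt(None);tilt(None)"
```

```text
[ 0.45980307 -0.00774093  0.20221653] [ 0.56162607 -1.23066045  5.89557556] [-0.58652577 -0.58342341 -0.06945876] 53.79622399806976
handle 0.63 [326.2, 159.5]
lower_edge 0.8 [319.9, 204.7]
leg_foot 0.73 [355.8, 200.1]
display 0.95 [311.1, 192.1]
lean deg -0.6 +- 0.9 h 14.7 dy -0.7 du -2.5 psi 0.013 edge z 24.0
[('handle', array([-0.6, -2. ])), ('lower_edge', array([-0.9,  1.3])), ('leg_hinge', array([-0.9,  0.8])), ('leg_foot', array([ 2.8, -0.1]))]
lean deg 1.7 +- 0.9 h 14.5 dy -2.1 du 2.6 psi 0.023 edge z 23.8
[('handle', array([-0. , -2.7])), ('lower_edge', array([-0.6,  0.2])), ('leg_hinge', array([1.7, 3.5]))]
```

View pics/s9c.png

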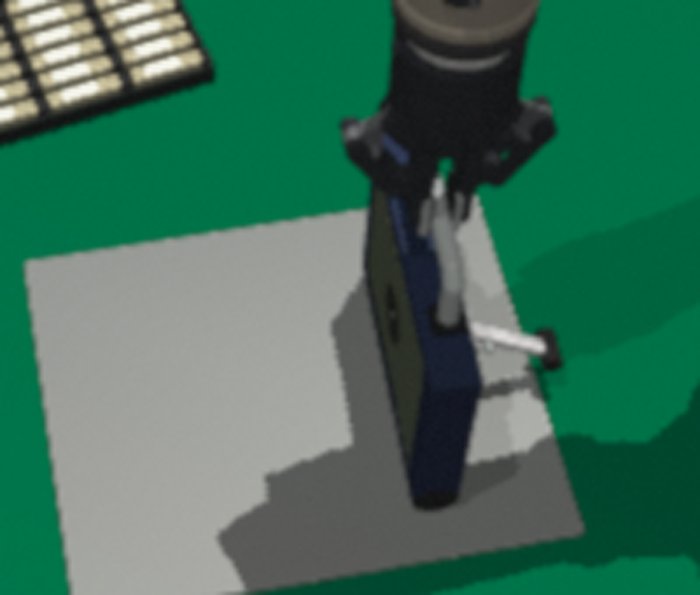

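```bash
python3 - <<'E'
from t import *
for _ in range(3): tilt((436,490))
a=bot.read_camera("scene"); w=atz(a,(200+436/3.5,100+490/3.5),.015)
# where would the near upper face centre (x=82.5,z=17,y=105), appear if lean=0 / +-5 deg?
o=bot.get_obs(); u=rot(o).apply([0,1,0]); u[2]=0
for d in(-5,0,5):
    q=w+.1575*(np.sin(np.radians(d))*u+np.cos(np.radians(d))*np.array([0,0,1]))
    m=a["camera_matrix"]@(np.linalg.inv(a["T"])@np.r_[q,1])[:3]; m=m[:2]/m[2]; print(d,(m-[200,100])*3.5)
print(bot.get_obs()["contact_force"],bot.get_obs()["joint_vel"].max())
E
```

```text
lean deg 0.1 +- 0.9 h 14.6 dy -1.7 du -0.5 psi -0.018 edge z 23.8
[('handle', array([0.3, 0.4])), ('lower_edge', array([-2.8, -0.8])), ('leg_hinge', array([-1.2, -1.2])), ('leg_foot', array([ 4. , -0.3])), ('near', array([0.4, 3.8]))]
lean deg -1.5 +- 0.9 h 14.1 dy -0.8 du -2.1 psi -0.005 edge z 23.5
[('handle', array([-0. , -0.8])), ('lower_edge', array([-1.9, -0.3])), ('leg_hinge', array([-0.5,  1.6])), ('leg_foot', array([  17.3, -213.6])), ('near', array([-0.6,  4.3]))]
lean deg -5.8 +- 1.8 h 15.8 dy -4.3 du -16.7 psi 0.010 edge z 26.4
[('handle', array([  -4.2, -257.7])), ('lower_edge', array([-1.5,  1.3])), ('leg_hinge', array([1.7, 0.4])), ('leg_foot', array([ 0.8, -0. ])), ('near', array([-0.3,  2.5]))]
-5 [476.86218132 365.94677597]
0 [455.41385574 368.07735626]
5 [433.75883921 371.25670549]
[ 1.5008094  -2.69629669  7.12933354] -0.00011539576317409192
```

Every estimate puts it within about 1° of upright, and the near top corner is at column ~454 against a predicted 455. The edge presses on the mat with 6–7 N and the grip is 54 N. Hand in.

```bash
python3 -c "
from station import bot
o=bot.get_obs(); print(o['t'],o['grasp_force'],o['contact_force']); print(bot.hand_in())"
```

```text
21.95 53.80038857460022 [ 1.5008094  -2.69629669  7.12933354]
the job is handed in; nothing more can be done
None
```

I handed the job in at about 22 s: the leg has snapped fully open, and the display stands upright to within about 1–2° by camera, its lower edge on the mat, gripped by the handle at 54 N; the arm came near none of the bystanders, and no verdict was returned.

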